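# Fit a stub shaft into an eccentric bearing bush

### The arm

A 7-joint arm with a two-finger parallel gripper is mounted at the origin on a cart in front of the work surface, level with it; the furniture and walls round the work are solid. World frame = base frame: x ahead of the robot, y to its left, z up, the work surface at z = 0. Lengths are in m, angles in rad, forces in N, time in s.
With the tool pointing down it reaches from about 0.425 to 0.95 m from the base axis. Payload 4.7 kg.
Tool frame: the origin (TCP) lies midway between the tips of the shut fingers; the grasp point (between the pads) lies 19 mm behind it; z points along the fingers, y is the line along which they close (so a half turn about z gives the same grasp; the last joint's range is limited). The gripper opens to 87 mm and grips with 3 to 60 N. Pads are 19 mm wide; open, the fingers measure 117 mm over their backs; the gripper's body (75 mm by 190 mm) begins 51 mm behind the grasp point.
Start: joints at [-0.029, 0.469, -0.049, 1.532, 0.024, 1.141, -0.082], TCP at [0.675, 0, 0.223] pointing down, gripper open.
Joint ranges: [-2.59, 2.59], [-0.33, 1.99], [-1.39, 1.29], [0.1, 2.45], [-1.04, 4.18], [0.21, 1.99], [-2.66, 2.66]. Speed limits (rad/s): [2.57, 2.57, 3.14, 3.14, 3.14, 3.14, 3.14].

### API

Orientations are given as a unit quaternion [w, x, y, z].
In Python, from station import * gives the robot as it stands.
- The arm moves only by the tool play_rows, never from a script. Its argument "plan" is a list of rows, each an object of numbers: "dx", "dy", "dz": the shift along the tool's x, y, z in m; "rx", "ry", "rz": the turn, a rotation vector about the tool's x, y, z in units of 5 degrees (1.0 is 5 degrees); "gripper": the opening, from 0 (shut) to 1 (fully open). A call has 1 to 12 rows; each row is the pose to reach, as a shift and turn from the pose commanded when the call began, along the tool's axes at that moment; what a row does not reach only later rows make up. A row lasts 1/12 s, in which the tool goes at most 41.7 mm and 7.16 degrees, less where a joint would pass 70% of its speed; a pose out of reach is approached as far as the arm can. A call with a gripper value outside its range is refused whole. The fingers move at their own pace and stop on an object; "squeeze" is the grip in N (left out, the last holds). Time passes only in rows, so rows that repeat a pose let the fingers close. It gives the time, the measured TCP pose, the force, the opening and the grip force at its end, in the units of the state.
- read_state(): the state, without advancing time (a new reading comes with each control period).
- capture(name): name is "scene" or "side" or "wrist"; returns a dict with "img" (384x512x3 uint8, blue, green, red), "z_map" (384x512 float32, m along the optical axis (not along the pixel's ray), 0 where there is no reading), "fov_y" (degrees; the focal length in pixels is half the picture's height over the tangent of half this angle, whatever the lens; pixels are square), "cx", "cy" (the principal point, pixels), "rvec" (rotation vector, rad) and "tvec" (3), from world to camera coordinates, as OpenCV has them; the wrist camera has in their place "tool_from_camera" (4x4, takes a point from camera to tool coordinates, whose origin is the TCP and whose axes are the flange's). Camera axes: x right, y down, z forward; pixel columns grow to the right and rows downward; lengths in m; the calibration is good to about 2 mm. A picture is of the moment at which its call begins: read the wrist's pose just before it.
- hand_in(): hands the job in; it is judged then, once.
Trained networks look in a picture, given as the dict that the camera call returned (one of the last four; its "shot" number tells which), for a name from the list of things; names that differ only in an ending like _2 or _b are one class to them, and where a whole thing is asked for, a point or a joint stands for the part that bears it (a point fixed in the world has none). Each returns a list of dicts, best first, with "p" (0 to 1); they miss things now and then, are a little off and sometimes report something else, mostly with a low value. They report only what shows in the picture. A call takes as long as a camera call. They do not tell look-alikes from the thing itself.
- spot_in(picture, thing): "uv" ([column, row] in pixels, amid what is visible of it).
The state is a dict: "t": time; "q": joint angles; "qvel": joint speeds; "joint_torque": joint torques, N m; "eef_pos": TCP position; "orientation": TCP orientation; "contact_force": force on the tool from outside, world axes, zero at the start; "ft_torque": the same for the moment, N m; "grip_width": finger opening in m; "grip_force": force on a finger pad.
Only numpy, scipy, OpenCV 4.12 (cv2) and the standard library are available. Lean on these libraries where they do the work, as an engineer would, in place of code of your own. Each camera call takes 0.05 s, during which the arm holds its last target. There are 200 camera calls.

### The job

Take the stub shaft out of its aluminium stand and fit it into the bronze bush of the bearing housing: lean the shaft, catch the lower edge of its foot in the bore, then straighten it and slide it gently home until its collar sits on the bush, and let go. The fit is close and the bush is eccentric, stuck at some angle, so feel for the bore: never press the shaft against the bush or housing with more than about 20 N, do not drop it in, and leave the other things on the bench alone.

Things in the scene. Friction and masses are not known exactly. Their poses are not given: they have to be found in the camera images.
- shaft: Hollow steel stub shaft, 111 mm long, 0.14 to 0.28 kg. Origin at the centre of its flat foot, z along the axis to the square end. From the foot: round journal 24 mm dia (z 0-45 mm), round collar 36 mm dia (z 45-51), square end 20 x 20 mm, faces square to x and y (z 51-111); take it by the square end. Starts upright in the stand, any yaw and free to turn there, foot 10 mm above the bench.
- shaft_foot (a point): The centre of the flat foot of the shaft (the same point as shaft); axes as the shaft.
- stand: Fixed aluminium block 70 x 70 x 40 mm with one round upright hole, 28 mm wide and 30 mm deep, in the middle; the shaft stands loosely in it. Origin at the centre of its underside, z up.
- housing: Fixed grey bearing housing; origin at the centre of its underside, z up. Base plate 90 x 116 x 12 mm (x, y, z) with four bolts; round barrel 80 mm dia, 56 mm high. In it sits a round bronze bush, 57 mm outside, its flat top 60 mm above the bench, with one upright round bore 25 mm wide and 47 mm deep, no lead-in: about 1 mm of play on the journal.
- housing_mouth (a point): Point on the centre line of housing and bush at the height of the bush's flat top (60 mm above the underside), z up. The bush is eccentric: the bore's mouth is in this plane, but its centre lies 5 mm to the side of this point, in a direction that differs each time, is not measured, and must be felt for (or seen). The bush is stuck and does not turn or shift.
- chuck: Bystander: steel drill chuck 43 mm wide, 50 mm high, standing; origin at the centre of its underside. Leave alone.
- gauge: Bystander: round black pressure gauge 101 x 76 x 38 mm, lying dial up; origin at the centre of its underside. Leave alone.
- fitting: Bystander: small brass hose fitting 23 x 50 x 31 mm; origin at the centre of its underside. Leave alone.
- spinner: Bystander: chrome spinner handle 31 x 104 x 32 mm, lying; origin at the centre of its underside. Leave alone.
Mind the look-alikes: they are no part of the job. Leave any blue or red look-alike of the shaft alone.

How it is judged:
By the outcome, as a careful person would: the job done as asked, in the order asked, and still so for the second after the job is handed in, with the robot touching nothing.
It also fails if it takes over 72 s, if anything falls off the work surface, if the arm or the gripper's body presses on something with over 40 N, if the wrist force passes 120 N, or if a joint passes its speed limit or range.

## Working session

There is one attempt and no reset: what is moved stays moved. The work goes in short steps, Python scripts to look and compute and a tool call to move; the robot and the scene stay as the last step left them, time stands still between calls to the robot, and variables do not carry over. Pictures are saved under pics/ and viewed, at most 10 in all, crops included, and the job is handed in when it is done.

Besides the shell and the picture viewer there is one more tool, called after ">>>" by a JSON object that holds its "name" and its "arguments". play_rows: Moves the arm, as the interface text tells. Its arguments: {"type":"object","properties":{"plan":{"type":"array"},"squeeze":{"type":"number"}},"required":["plan"]}

```bash
mkdir -p pics; cat > h.py <<'E'
from station import *
import numpy as np, cv2
from scipy.spatial.transform import Rotation as R
def cam(name):
    s=read_state(); c=capture(name); c['f']=192/np.tan(np.radians(c['fov_y'])/2)
    if 'rvec' in c:
        Rm=cv2.Rodrigues(np.array(c['rvec'],float))[0]; c['Rw']=Rm.T; c['o']=-Rm.T@np.array(c['tvec'],float).ravel()
    else:
        w,x,y,z=s['orientation']; Rt=R.from_quat([x,y,z,w]).as_matrix(); T=np.array(c['tool_from_camera'])
        c['Rw']=Rt@T[:3,:3]; c['o']=Rt@T[:3,3]+np.array(s['eef_pos'])
    return c
def ray(c,u,v): return c['Rw']@np.array([(u-c['cx'])/c['f'],(v-c['cy'])/c['f'],1.])
def atz(c,u,v,z):
    d=ray(c,u,v); return c['o']+d*(z-c['o'][2])/d[2]
def pt(c,u,v):
    return c['o']+ray(c,u,v)*c['z_map'][int(round(v)),int(round(u))]
def cloud(c):
    v,u=np.mgrid[0:384,0:512]; z=c['z_map']
    P=np.stack([(u-c['cx'])/c['f']*z,(v-c['cy'])/c['f']*z,z],-1)@c['Rw'].T+c['o']
    P[z==0]=np.nan
    return P
E
python3 - <<'E'
from h import *
np.set_printoptions(precision=4,suppress=True)
s=read_state(); print({k:np.round(s[k],3) for k in s})
ims=[]
for n in ['scene','side','wrist']:
    c=cam(n); cv2.imwrite(f'pics/{n}0.png',c['img']); ims.append(c['img'])
    print(n,c['o'])
    for t in ['shaft','stand','housing','chuck','gauge','fitting','spinner']:
        for d in spot_in(c,t)[:3]:
            u,v=d['uv']; print(n,t,round(d['p'],2),np.round(d['uv']),pt(c,u,v))
cv2.imwrite('pics/all0.png',cv2.resize(np.vstack([np.hstack(ims[:2]),np.hstack([ims[2],ims[2]*0])]),(800,600)))
E
```

```text
{'t': np.float64(0.0), 'q': array([-0.029,  0.469, -0.049,  1.534,  0.024,  1.141, -0.082]), 'qvel': array([ 0.001, -0.001, -0.001, -0.001,  0.   ,  0.001, -0.   ]), 'joint_torque': array([  0.   , -50.797,  -0.08 , -23.616,  -0.061,   0.038,   0.   ]), 'eef_pos': array([0.674, 0.   , 0.221]), 'orientation': array([-0.001,  0.707,  0.707, -0.001]), 'contact_force': array([ 0.006, -0.887, -0.22 ]), 'ft_torque': array([-0.033,  0.005,  0.014]), 'grip_force': np.float64(0.0), 'grip_width': np.float64(0.087)}
scene [0.147  0.7586 0.7788]
scene shaft 0.84 [316. 190.] [ 0.4402 -0.0786  0.0658]
scene shaft 0.73 [337. 180.] [ 0.4071 -0.1637  0.0625]
scene shaft 0.59 [318. 160.] [ 0.5068 -0.2385  0.0579]
scene stand 0.6 [296. 184.] [ 0.5232 -0.1077  0.029 ]
scene housing 0.75 [227. 236.] [0.5681 0.2134 0.0449]
scene chuck 0.48 [212. 196.] [0.715  0.0919 0.0333]
scene gauge 0.92 [235. 170.] [ 0.7303 -0.0574  0.0352]
scene fitting 0.48 [326. 220.] [ 0.3735 -0.0147  0.0222]
scene spinner 0.69 [161. 246.] [0.7068 0.3282 0.0252]
side [ 0.1092 -0.7425  0.5094]
side shaft 0.89 [313. 263.] [ 0.5202 -
[... 471 characters left out ...]
] [0.7116 0.0599 0.033 ]
side gauge 0.57 [334. 212.] [ 0.7115 -0.076   0.0351]
side fitting 0.72 [196. 246.] [ 0.373  -0.0254  0.0177]
side spinner 0.49 [256. 165.] [0.712  0.3076 0.0227]
side spinner 0.4 [241. 194.] [0.5727 0.1422 0.0232]
wrist [0.6748 0.0844 0.3856]
wrist shaft 0.67 [141. 329.] [ 0.5277 -0.2205  0.0463]
wrist shaft 0.63 [ 62. 236.] [ 0.4496 -0.0781  0.0512]
wrist stand 0.82 [139. 254.] [0.6216 0.0104 0.2536]
wrist housing 0.57 [166.  29.] [0.5942 0.1456 0.0557]
wrist chuck 0.67 [289. 103.] [0.7181 0.0763 0.049 ]
wrist gauge 0.87 [301. 206.] [ 0.7393 -0.045   0.0345]
wrist gauge 0.45 [169.  30.] [0.5978 0.1448 0.057 ]
wrist fitting 0.95 [  9. 178.] [ 0.3778 -0.0126  0.0212]
```

View pics/all0.png

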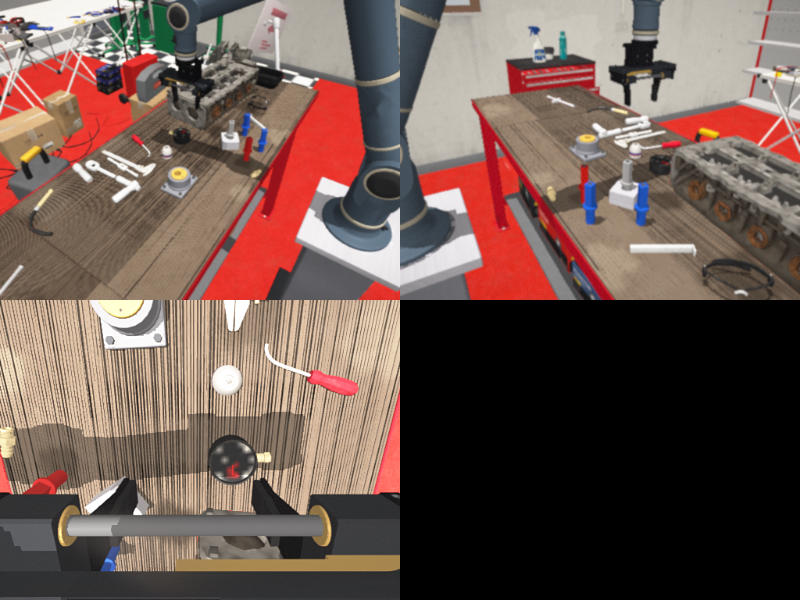

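Candidates for the shaft, by side-image pixel: the grey one in the stand (~290,225), blue (246,261), blue (313,263) and red (235,233). By description it is the grey one in the stand, so I'll check that in a crop and measure it.

```bash
python3 - <<'E'
from h import *
np.set_printoptions(precision=4,suppress=True)
tiles=[]
allp={}
for n,c1,c2 in [('scene',(290,172),(229,228)),('side',(286,232),(239,186))]:
    c=cam(n); P=cloud(c); im=c['img']
    for (u,v) in (c1,c2):
        k=im[v-36:v+36,u-48:u+48]; tiles.append(cv2.resize(k,(400,300),interpolation=cv2.INTER_CUBIC))
    hsv=cv2.cvtColor(im,cv2.COLOR_BGR2HSV)
    def sel(cx,cy,r,z0,z1,nosat=True):
        m=(np.hypot(P[...,0]-cx,P[...,1]-cy)<r)&(P[...,2]>z0)&(P[...,2]<z1)
        return m
    for nm,a in dict(sq=(0.54,-0.13,.06,.075,.13),top=(0.54,-.13,.07,.116,.13),standtop=(.54,-.13,.07,.036,.044),collar=(.54,-.13,.06,.052,.066),bush=(.575,.178,.08,.056,.064),plate=(.575,.178,.09,.009,.015)).items():
        m=sel(*a); q=P[m]
        if len(q): print(n,nm,len(q),'mean',q.mean(0),'min',q.min(0),'max',q.max(0))
        if nm in('sq','standtop','plate') and len(q)>5:
            print('  rect',cv2.minAreaRect((q[:,:2]*1000).astype(np.float32)))
    # obstacle heights map
    if n=='side':
        for x in np.arange(.36,.8,.04):
            r=[]
            for y in np.arange(-.4,.1,.04):
                m=(P[...,0]>=x)&(P[...,0]<x+.04)&(P[...,1]>=y)&(P[...,1]<y+.04)
                r.append(int(1000*np.nanmax(P[...,2][m])) if m.any() else -1)
            print('x%.2f'%x,r)
cv2.imwrite('pics/crop1.png',np.vstack([np.hstack(tiles[:2]),np.hstack(tiles[2:])]))
E
```

```text
scene sq 97 mean [ 0.5399 -0.1281  0.1038] min [ 0.5298 -0.1441  0.0753] max [ 0.5557 -0.1209  0.1244]
  rect ((541.8729248046875, -132.97781372070312), (19.80533790588379, 22.023099899291992), 28.575511932373047)
scene top 30 mean [ 0.5416 -0.1318  0.1211] min [ 0.5307 -0.1441  0.116 ] max [ 0.5524 -0.1215  0.1244]
scene standtop 221 mean [ 0.5379 -0.1257  0.0408] min [ 0.4944 -0.1811  0.0366] max [ 0.587  -0.0858  0.0439]
  rect ((541.7130126953125, -132.811767578125), (69.4706802368164, 78.64996337890625), 33.47514343261719)
scene collar 48 mean [ 0.5396 -0.1275  0.0615] min [ 0.5239 -0.1535  0.0529] max [ 0.5579 -0.1156  0.066 ]
scene bush 371 mean [0.5834 0.1811 0.0595] min [0.5463 0.1405 0.056 ] max [0.6234 0.2185 0.0638]
scene plate 264 mean [0.5733 0.2046 0.0127] min [0.5391 0.1179 0.009 ] max [0.6311 0.2385 0.015 ]
  rect ((586.391845703125, 178.83673095703125), (91.13516998291016, 118.5884780883789), 2.6552162170410156)
side sq 281 mean [ 0.5391 -0.14    0.1014] min [ 0.5294 -0.15    0.0752] max [ 0.5562 -0.1238  0.1217]
  rect ((541.841552734375, -135.928466796875), (22.74
[... 794 characters left out ...]
3, 2, 2, 2, 109, 3, 2, 18, 22, 17, 2, 2]
x0.40 [3, 2, 17, 2, 3, 113, 109, 112, 110, 2, 1, 2, 2]
x0.44 [2, 18, 18, 3, 2, 2, 2, 112, 109, 1, 1, 1, 2]
x0.48 [2, 18, 2, 111, 112, 39, 41, 41, 2, 1, 2, 1, 2]
x0.52 [18, 18, 1, 111, 111, 41, 121, 41, 1, 1, 1, 1, 11]
x0.56 [17, 1, 1, 1, 2, 1, 41, -1, 318, 335, 335, 1, 12]
x0.60 [1, 2, 1, 1, 1, 1, 1, 0, 314, 499, 497, 0, 11]
x0.64 [136, 136, 136, 136, 136, 136, 1, 1, 501, 501, 501, 0, 1]
x0.68 [137, 136, 137, 136, 137, 142, 134, 37, 501, 501, 305, 47, 46]
x0.72 [136, 123, 136, 122, 136, 139, 132, 38, 333, 335, 335, 49, 47]
x0.76 [137, 137, 137, 137, 137, 137, 131, -1, 323, 335, 334, 0, 5]
x0.80 [136, 137, 137, 137, 137, 137, 130, -1, -1, -1, 1, 1, 11]
```

View pics/crop1.png

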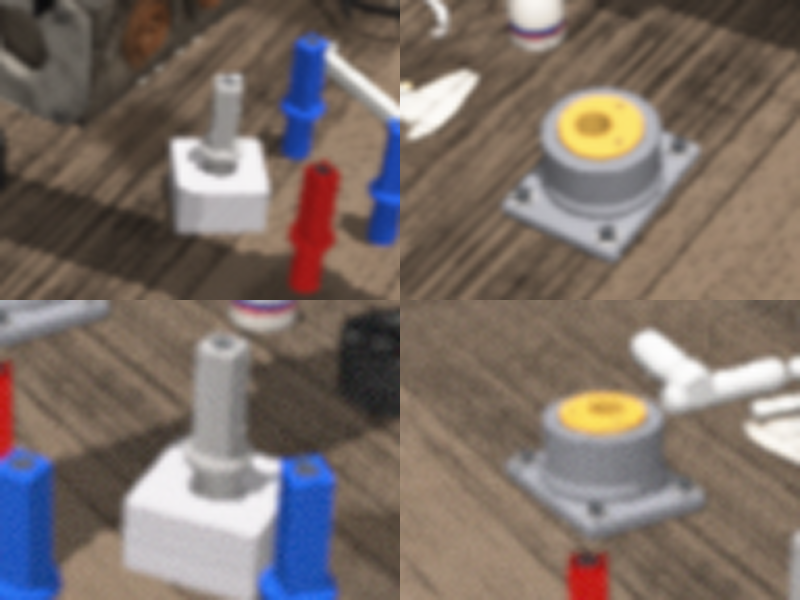

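The grey shaft stands in the stand at about (0.542, -0.134), yaw about 30°. The lookalikes are the red and blue ones. The bore sits left and back of the bush centre in the scene crop. Next I move above the shaft with the closing line at -60°.

>>> {"name": "play_rows", "arguments": {"plan": [{"dx": -0.03, "dy": -0.03, "rz": 1.3, "gripper": 1}, {"dx": -0.06, "dy": -0.06, "rz": 2.6, "gripper": 1}, {"dx": -0.09, "dy": -0.09, "rz": 4, "gripper": 1}, {"dx": -0.12, "dy": -0.12, "rz": 5.3, "gripper": 1}, {"dx": -0.134, "dy": -0.133, "rz": 6.6, "gripper": 1}, {"dx": -0.134, "dy": -0.133, "rz": 8, "gripper": 1}, {"dx": -0.134, "dy": -0.133, "rz": 9.3, "gripper": 1}, {"dx": -0.134, "dy": -0.133, "rz": 10.6, "gripper": 1}, {"dx": -0.134, "dy": -0.133, "rz": 12, "gripper": 1}, {"dx": -0.134, "dy": -0.133, "rz": 12, "gripper": 1}]}}

```text
invalid input at $.plan[0]: expected keys dx, dy, dz, rx, ry, rz, gripper
```

```bash
python3 - <<'E'
from h import *
np.set_printoptions(precision=4,suppress=True)
s=read_state(); print(s['t'],s['eef_pos'],s['orientation'],s['q'])
for n in ['side','scene','wrist']:
    c=cam(n);P=cloud(c)
    for nm,z0,z1 in(('sq',.075,.115),('top',.115,.126)):
        m=(np.hypot(P[...,0]-.542,P[...,1]+.1345)<.03)&(P[...,2]>z0)&(P[...,2]<z1);q=P[m]
        if len(q)>5: print(n,nm,len(q),cv2.minAreaRect((q[:,:2]*1000).astype(np.float32)))
cv2.imwrite('pics/w1.png',c['img'])
E
```

```text
1.3 [0.675  0.0001 0.2226] [0.     0.7071 0.7071 0.    ] [-0.0289  0.4686 -0.0486  1.5325  0.0241  1.141  -0.0823]
side sq 212 ((540.5260620117188, -141.4962921142578), (15.581985473632812, 26.51424217224121), 70.3935317993164)
side top 69 ((542.171875, -135.6113739013672), (23.181087493896484, 19.85826873779297), 25.758052825927734)
scene sq 67 ((542.0582885742188, -132.90591430664062), (19.498767852783203, 25.009479522705078), 28.74449920654297)
scene top 30 ((542.3995971679688, -132.27459716796875), (16.511796951293945, 20.334102630615234), 26.62795639038086)
```

View pics/w1.png

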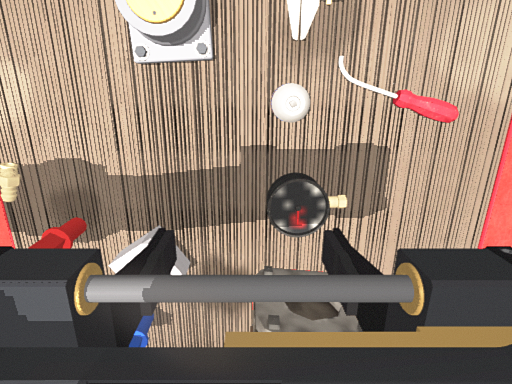

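The picture shows the start view again: the move was refused because every key is required. I'll resend with all keys, using yaw -61°.

>>> {"name": "play_rows", "arguments": {"plan": [{"dx": -0.03, "dy": -0.03, "dz": 0, "rx": 0, "ry": 0, "rz": 1.3, "gripper": 1}, {"dx": -0.06, "dy": -0.06, "dz": 0, "rx": 0, "ry": 0, "rz": 2.6, "gripper": 1}, {"dx": -0.09, "dy": -0.09, "dz": 0, "rx": 0, "ry": 0, "rz": 4, "gripper": 1}, {"dx": -0.12, "dy": -0.12, "dz": 0, "rx": 0, "ry": 0, "rz": 5.3, "gripper": 1}, {"dx": -0.1345, "dy": -0.133, "dz": 0, "rx": 0, "ry": 0, "rz": 6.6, "gripper": 1}, {"dx": -0.1345, "dy": -0.133, "dz": 0, "rx": 0, "ry": 0, "rz": 8, "gripper": 1}, {"dx": -0.1345, "dy": -0.133, "dz": 0, "rx": 0, "ry": 0, "rz": 9.3, "gripper": 1}, {"dx": -0.1345, "dy": -0.133, "dz": 0, "rx": 0, "ry": 0, "rz": 10.6, "gripper": 1}, {"dx": -0.1345, "dy": -0.133, "dz": 0, "rx": 0, "ry": 0, "rz": 12, "gripper": 1}, {"dx": -0.1345, "dy": -0.133, "dz": 0, "rx": 0, "ry": 0, "rz": 12.2, "gripper": 1}, {"dx": -0.1345, "dy": -0.133, "dz": 0, "rx": 0, "ry": 0, "rz": 12.2, "gripper": 1}]}}

```text
t: 2.37
eef_pos: [0.5421, -0.1343, 0.2226]
orientation: [0.0, 0.968, 0.251, 0.0]
contact_force: [-0.3, 1.1, -0.2]
grip_width: 0.0868
grip_force: 0.0
```

```bash
python3 - <<'E'
from h import *
np.set_printoptions(precision=4,suppress=True)
s=read_state(); print(s['t'],s['eef_pos'],s['orientation'],s['q'])
w,x,y,z=s['orientation'];print(R.from_quat([x,y,z,w]).as_matrix())
tl=[]
for n in ['side','wrist']:
    c=cam(n);P=cloud(c);tl.append(c['img'])
    for nm,z0,z1 in(('sq',.075,.115),('top',.115,.126)):
        m=(np.hypot(P[...,0]-.542,P[...,1]+.1345)<.03)&(P[...,2]>z0)&(P[...,2]<z1);q=P[m]
        if len(q)>5: print(n,nm,len(q),cv2.minAreaRect((q[:,:2]*1000).astype(np.float32)))
cv2.imwrite('pics/w2.png',cv2.resize(np.hstack(tl),(800,300)))
E
```

```text
2.3667 [ 0.5421 -0.1343  0.2226] [0.0001 0.9679 0.2515 0.0001] [ 0.0196  0.2774  0.182   1.8237 -0.0573  1.0454 -0.8388]
[[ 0.8735  0.4868  0.0002]
 [ 0.4868 -0.8735 -0.0001]
 [ 0.0001  0.0002 -1.    ]]
side sq 210 ((540.783447265625, -141.8427734375), (16.259845733642578, 26.714168548583984), 72.93038177490234)
side top 71 ((541.5662841796875, -136.2572784423828), (22.213348388671875, 19.352386474609375), 28.24468421936035)
wrist sq 199 ((550.84765625, -128.9364471435547), (1.8433849811553955, 19.86499786376953), 28.29148292541504)
wrist top 476 ((543.00146484375, -133.57508850097656), (19.8062744140625, 19.32877540588379), 28.57132339477539)
```

View pics/w2.png

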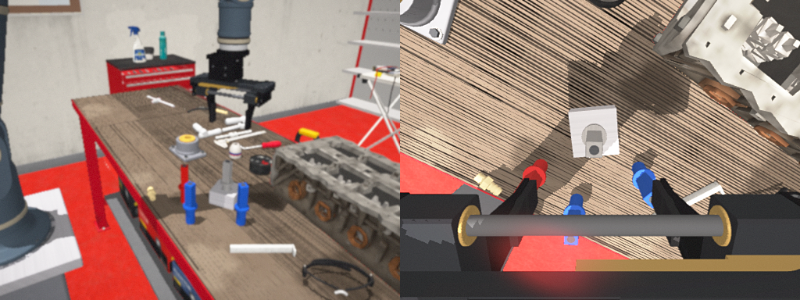

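The wrist view shows the shaft top centred between the fingers at yaw 28.5°, with the red and blue shafts clear of both. Descend and grip.

>>> {"name": "play_rows", "arguments": {"plan": [{"dx": 0.0005, "dy": 0, "dz": 0.03, "rx": 0, "ry": 0, "rz": 0.1, "gripper": 1}, {"dx": 0.0005, "dy": 0, "dz": 0.06, "rx": 0, "ry": 0, "rz": 0.1, "gripper": 1}, {"dx": 0.0005, "dy": 0, "dz": 0.09, "rx": 0, "ry": 0, "rz": 0.1, "gripper": 1}, {"dx": 0.0005, "dy": 0, "dz": 0.115, "rx": 0, "ry": 0, "rz": 0.1, "gripper": 1}, {"dx": 0.0005, "dy": 0, "dz": 0.13, "rx": 0, "ry": 0, "rz": 0.1, "gripper": 1}, {"dx": 0.0005, "dy": 0, "dz": 0.14, "rx": 0, "ry": 0, "rz": 0.1, "gripper": 1}, {"dx": 0.0005, "dy": 0, "dz": 0.14, "rx": 0, "ry": 0, "rz": 0.1, "gripper": 1}, {"dx": 0.0005, "dy": 0, "dz": 0.14, "rx": 0, "ry": 0, "rz": 0.1, "gripper": 0.4}, {"dx": 0.0005, "dy": 0, "dz": 0.14, "rx": 0, "ry": 0, "rz": 0.1, "gripper": 0.2}, {"dx": 0.0005, "dy": 0, "dz": 0.14, "rx": 0, "ry": 0, "rz": 0.1, "gripper": 0.1}, {"dx": 0.0005, "dy": 0, "dz": 0.14, "rx": 0, "ry": 0, "rz": 0.1, "gripper": 0.1}, {"dx": 0.0005, "dy": 0, "dz": 0.14, "rx": 0, "ry": 0, "rz": 0.1, "gripper": 0.0}], "squeeze": 40}}

```text
t: 3.47
eef_pos: [0.543, -0.1343, 0.0835]
orientation: [0.0, 0.969, 0.246, 0.001]
contact_force: [0.0, 0.1, -0.1]
grip_width: 0.0618
grip_force: 0.0
```

>>> {"name": "play_rows", "arguments": {"plan": [{"dx": 0, "dy": 0, "dz": 0, "rx": 0, "ry": 0, "rz": 0, "gripper": 0}, {"dx": 0, "dy": 0, "dz": 0, "rx": 0, "ry": 0, "rz": 0, "gripper": 0}, {"dx": 0, "dy": 0, "dz": 0, "rx": 0, "ry": 0, "rz": 0, "gripper": 0}, {"dx": 0, "dy": 0, "dz": 0, "rx": 0, "ry": 0, "rz": 0, "gripper": 0}], "squeeze": 40}}

```text
t: 3.8
eef_pos: [0.5425, -0.1342, 0.0826]
orientation: [0.0, 0.969, 0.246, 0.0]
contact_force: [-0.4, -0.0, 0.1]
grip_width: 0.0351
grip_force: 0.0
```

>>> {"name": "play_rows", "arguments": {"plan": [{"dx": 0, "dy": 0, "dz": 0, "rx": 0, "ry": 0, "rz": 0, "gripper": 0}, {"dx": 0, "dy": 0, "dz": 0, "rx": 0, "ry": 0, "rz": 0, "gripper": 0}, {"dx": 0, "dy": 0, "dz": 0, "rx": 0, "ry": 0, "rz": 0, "gripper": 0}, {"dx": 0, "dy": 0, "dz": 0, "rx": 0, "ry": 0, "rz": 0, "gripper": 0}, {"dx": 0, "dy": 0, "dz": 0, "rx": 0, "ry": 0, "rz": 0, "gripper": 0}, {"dx": 0, "dy": 0, "dz": -0.005, "rx": 0, "ry": 0, "rz": 0, "gripper": 0}, {"dx": 0, "dy": 0, "dz": -0.015, "rx": 0, "ry": 0, "rz": 0, "gripper": 0}, {"dx": 0, "dy": 0, "dz": -0.035, "rx": 0, "ry": 0, "rz": 0, "gripper": 0}, {"dx": 0, "dy": 0, "dz": -0.06, "rx": 0, "ry": 0, "rz": 0, "gripper": 0}, {"dx": 0, "dy": 0, "dz": -0.09, "rx": 0, "ry": 0, "rz": 0, "gripper": 0}, {"dx": 0, "dy": 0, "dz": -0.11, "rx": 0, "ry": 0, "rz": 0, "gripper": 0}, {"dx": 0, "dy": 0, "dz": -0.11, "rx": 0, "ry": 0, "rz": 0, "gripper": 0}], "squeeze": 40}}

```text
t: 4.8
eef_pos: [0.5455, -0.135, 0.1981]
orientation: [0.002, 0.969, 0.246, 0.005]
contact_force: [0.6, -0.1, -2.7]
grip_width: 0.0197
grip_force: 40.0
```

>>> {"name": "play_rows", "arguments": {"plan": [{"dx": 0.006, "dy": -0.015, "dz": 0, "rx": 0, "ry": 0, "rz": 0, "gripper": 0}, {"dx": 0.016, "dy": -0.04, "dz": 0, "rx": 0, "ry": 0, "rz": 0, "gripper": 0}, {"dx": 0.028, "dy": -0.07, "dz": 0, "rx": 0, "ry": 0, "rz": 0, "gripper": 0}, {"dx": 0.04, "dy": -0.1, "dz": 0, "rx": 0, "ry": 0, "rz": 0, "gripper": 0}, {"dx": 0.052, "dy": -0.13, "dz": 0, "rx": 0, "ry": 0, "rz": 0, "gripper": 0}, {"dx": 0.064, "dy": -0.16, "dz": 0, "rx": 0, "ry": 0, "rz": 0, "gripper": 0}, {"dx": 0.076, "dy": -0.19, "dz": 0, "rx": 0, "ry": 0, "rz": 0, "gripper": 0}, {"dx": 0.088, "dy": -0.22, "dz": 0, "rx": 0, "ry": 0, "rz": 0, "gripper": 0}, {"dx": 0.096, "dy": -0.242, "dz": 0, "rx": 0, "ry": 0, "rz": 0, "gripper": 0}, {"dx": 0.1, "dy": -0.252, "dz": 0, "rx": 0, "ry": 0, "rz": 0, "gripper": 0}, {"dx": 0.1, "dy": -0.252, "dz": 0, "rx": 0, "ry": 0, "rz": 0, "gripper": 0}, {"dx": 0.1, "dy": -0.252, "dz": 0, "rx": 0, "ry": 0, "rz": 0, "gripper": 0}]}}

```text
t: 5.8
eef_pos: [0.5099, 0.1339, 0.1921]
orientation: [0.001, 0.969, 0.246, -0.001]
contact_force: [0.0, -1.0, -2.3]
grip_width: 0.0197
grip_force: 40.0
```

```bash
python3 - <<'E'
from h import *
np.set_printoptions(precision=4,suppress=True)
s=read_state(); print(s['t'],s['eef_pos'],s['orientation'],s['contact_force'])
ims=[]
for n in ['wrist','scene','side']:
    c=cam(n);P=cloud(c); im=c['img']; hsv=cv2.cvtColor(im,cv2.COLOR_BGR2HSV)
    m=(np.hypot(P[...,0]-.586,P[...,1]-.177)<.045)&(abs(P[...,2]-.06)<.006)
    mm=m&(hsv[...,1]>90)&(hsv[...,0]>12)&(hsv[...,0]<40)
    v,u=np.nonzero(mm); print(n,mm.sum())
    if mm.sum()<30: continue
    # pixels to plane z=.06 (refraction-free), warp to top view 0.25mm/px
    x0,y0,sc=.586,.177,4000
    g=np.mgrid[-160:160,-160:160]; X=x0+g[1]/sc; Y=y0-g[0]/sc
    W=np.stack([X,Y,np.full_like(X,.06)],-1)-c['o']; C=W@c['Rw']
    mu=(C[...,0]/C[...,2]*c['f']+c['cx']).astype(np.float32); mv=(C[...,1]/C[...,2]*c['f']+c['cy']).astype(np.float32)
    top=cv2.remap(im,mu,mv,cv2.INTER_CUBIC); ims.append(cv2.resize(top,(260,260)))
    hs=cv2.cvtColor(top,cv2.COLOR_BGR2HSV); y=((hs[...,1]>90)&(hs[...,0]>12)&(hs[...,0]<40)&(hs[...,2]>150)).astype(np.uint8)
    cn,_=cv2.findContours(y,cv2.RETR_EXTERNAL,cv2.CHAIN_APPROX_NONE); k=max(cn,key=cv2.contourArea)
    (a,b),r=cv2.minEnclosingCircle(k); e=cv2.fitEllipse(k); w=lambda p:(x0+(p[0]-160)/sc,y0-(p[1]-160)/sc)
    print(' bush',w((a,b)),r/sc*2, 'ell',w(e[0]),np.array(e[1])/sc)
    f=np.zeros_like(y); cv2.drawContours(f,[cv2.convexHull(k)],-1,1,-1); hole=cv2.morphologyEx(f&(1-y),cv2.MORPH_OPEN,np.ones((7,7)))
    cn,_=cv2.findContours(hole,cv2.RETR_EXTERNAL,cv2.CHAIN_APPROX_NONE); k=max(cn,key=cv2.contourArea)
    e=cv2.fitEllipse(k); print(' bore',w(cv2.minEnclosingCircle(k)[0]),cv2.minEnclosingCircle(k)[1]*2/sc,'ell',w(e[0]),np.array(e[1])/sc)
    if n=='wrist': wr=im
cv2.imwrite('pics/w3.png',np.hstack([cv2.resize(i,(266,266)) for i in ims])); cv2.imwrite('pics/w3f.png',wr)
E
```

```text
5.8 [0.5099 0.1339 0.1921] [ 0.0005  0.9692  0.2461 -0.0005] [ 0.0318 -0.9999 -2.2549]
wrist 1457
 bush (0.5864702072143554, 0.1796398811340332) 0.05730997085571289 ell (0.5870287437438965, 0.17865508651733397) [0.0524 0.0561]
 bore (0.5902499999999999, 0.18362499999999998) 0.05400062942504883 ell (0.5916819686889648, 0.18679296493530273) [0.0351 0.0498]
scene 228
 bush (0.5895138702392578, 0.1822608757019043) 0.06332888793945313 ell (0.5873725814819336, 0.18170325088500977) [0.054 0.06 ]
 bore (0.5875231323242187, 0.15592165756225584) 0.008069026947021484 ell (0.5875441513061523, 0.15619861221313475) [0.0069 0.0071]
side 154
 bush (0.5834483413696289, 0.17825974273681638) 0.07738231658935547 ell (0.5865489082336426, 0.17746180725097654) [0.054  0.0775]Traceback (most recent call last):
  File "<stdin>", line 22, in <module>
ValueError: max() iterable argument is empty
```

```bash
cat > look.py <<'E'
from h import *
np.set_printoptions(precision=4,suppress=True)
def top(c,x0=.586,y0=.178,sc=8000,h=200,z=.06):
    g=np.mgrid[-h:h,-h:h]; X=x0+g[1]/sc; Y=y0-g[0]/sc
    C=(np.stack([X,Y,np.full_like(X,z)],-1)-c['o'])@c['Rw']
    mu=(C[...,0]/C[...,2]*c['f']+c['cx']).astype(np.float32); mv=(C[...,1]/C[...,2]*c['f']+c['cy']).astype(np.float32)
    zz=cv2.remap(c['z_map'],mu,mv,cv2.INTER_NEAREST)
    return cv2.remap(c['img'],mu,mv,cv2.INTER_CUBIC), zz-C[...,2].astype(np.float32)
E
python3 - <<'E'
from look import *
c=cam('wrist'); t,d=top(c,h=260)
cv2.imwrite('pics/w3.png',np.hstack([t[:,:400] if 0 else cv2.resize(t,(400,400)),cv2.resize(c['img'],(400,300))[:0] if 0 else cv2.copyMakeBorder(cv2.resize(c['img'],(400,300)),0,100,0,0,cv2.BORDER_CONSTANT)]))
s=top(cam('scene'),h=260)
for nm,(t,d) in dict(w=(t,d),s=s).items():
    m=(d>.004).astype(np.uint8)
    n,l,st,ce=cv2.connectedComponentsWithStats(m)
    for i in range(1,n):
        if st[i,4]>1500: 
            k=cv2.findContours((l==i).astype(np.uint8),0,1)[0][0]; e=cv2.fitEllipse(k)
            print(nm,st[i,4],'ell',.586+(e[0][0]-260)/8000,.178-(e[0][1]-260)/8000,np.array(e[1])/8000)
E
```

```text
w 2843 ell 0.5574028458595276 0.2065620174407959 [0.0091 0.0123]
w 2093 ell 0.6158699607849121 0.20772531962394714 [0.0057 0.0106]
w 31048 ell 0.5903994407653809 0.18239693450927733 [0.0247 0.0249]
w 5184 ell 0.557707471370697 0.14986424255371092 [0.0091 0.017 ]
w 4563 ell 0.614097671508789 0.14960694503784178 [0.0087 0.0169]
s 7209 ell 0.5589882178306579 0.2029715027809143 [0.0132 0.0172]
s 2080 ell 0.5723962993621826 0.20765041422843933 [0.0067 0.008 ]
s 12355 ell 0.6096325988769531 0.20426946878433228 [0.0134 0.0301]
s 25843 ell 0.5905828208923339 0.18167634201049804 [0.0224 0.024 ]
s 1653 ell 0.5558554990291595 0.18151037216186522 [0.0044 0.0088]
s 13042 ell 0.6082150344848632 0.1509561424255371 [0.0118 0.0345]
s 6274 ell 0.5613666920661926 0.1507222099304199 [0.0123 0.0179]
```

View pics/w3.png

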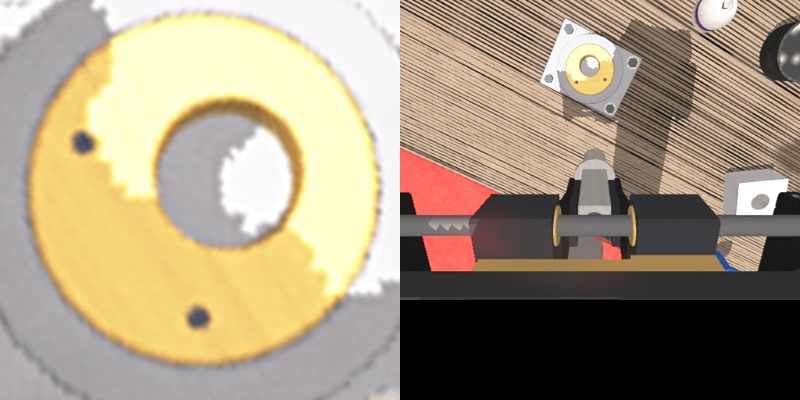

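The bore shows clearly: wrist depth puts its centre at (0.5904, 0.1824), 24.8 mm wide, and the scene camera agrees to 0.7 mm. Next I measure the shaft in the hand.

```bash
cat > hand.py <<'E'
from look import *
from scipy.optimize import least_squares
def shaft_in_tool():
    s=read_state(); c=cam('wrist'); P=cloud(c); w,x,y,z=s['orientation']
    T=(P-np.array(s['eef_pos']))@R.from_quat([x,y,z,w]).as_matrix()
    m=(abs(T[...,0])<.025)&(abs(T[...,1])<.02)&(T[...,2]>.0)&(T[...,2]<.085); q=T[m]
    print('n',len(q),'zmax',np.sort(q[:,2])[-5:])
    q=q[(q[:,2]>.034)&(q[:,2]<.071)]
    f=lambda p:np.hypot(q[:,0]-p[0]-p[2]*(q[:,2]-.05),q[:,1]-p[1]-p[3]*(q[:,2]-.05))-.012
    r=least_squares(f,[0,0,0,0],loss='soft_l1',f_scale=.0005); print('axis at z=.05',r.x[:2],'slopes',r.x[2:],'rms',np.sqrt(np.mean(r.fun**2)),len(q))
E
python3 - <<'E'
from hand import *
shaft_in_tool()
E
```

```text
n 1461 zmax [0.0704 0.0706 0.0707 0.0709 0.0716]
axis at z=.05 [ 0.     -0.0003] slopes [-0.0036 -0.0054] rms 0.00021643973469371322 282
```

>>> {"name": "play_rows", "arguments": {"plan": [{"dx": 0.015, "dy": 0.002, "dz": 0, "rx": 0.3, "ry": 0, "rz": 0, "gripper": 0}, {"dx": 0.04, "dy": 0.005, "dz": 0, "rx": 0.8, "ry": 0, "rz": 0, "gripper": 0}, {"dx": 0.065, "dy": 0.009, "dz": 0.005, "rx": 1.4, "ry": 0, "rz": 0, "gripper": 0}, {"dx": 0.085, "dy": 0.012, "dz": 0.015, "rx": 2, "ry": 0, "rz": 0, "gripper": 0}, {"dx": 0.094, "dy": 0.0135, "dz": 0.028, "rx": 2.6, "ry": 0, "rz": 0, "gripper": 0}, {"dx": 0.094, "dy": 0.0135, "dz": 0.04, "rx": 3, "ry": 0, "rz": 0, "gripper": 0}, {"dx": 0.094, "dy": 0.0135, "dz": 0.046, "rx": 3, "ry": 0, "rz": 0, "gripper": 0}, {"dx": 0.094, "dy": 0.0135, "dz": 0.046, "rx": 3, "ry": 0, "rz": 0, "gripper": 0}, {"dx": 0.094, "dy": 0.0135, "dz": 0.046, "rx": 3, "ry": 0, "rz": 0, "gripper": 0}, {"dx": 0.094, "dy": 0.0135, "dz": 0.046, "rx": 3, "ry": 0, "rz": 0, "gripper": 0}]}}

```text
t: 6.93
eef_pos: [0.5991, 0.1688, 0.1477]
orientation: [-0.126, 0.961, 0.245, -0.031]
contact_force: [-0.1, 0.4, -1.6]
grip_width: 0.0194
grip_force: 40.0
```

```bash
cat > st.py <<'E'
from h import *
np.set_printoptions(precision=4,suppress=True)
BORE=np.array([.5904,.1824,.06]); a=np.radians(28.5)
B=np.array([[np.cos(a),np.sin(a),0],[np.sin(a),-np.cos(a),0],[0,0,-1]]).T  # cols: nominal x,y,z(down)
def st():
    s=read_state(); w,x,y,z=s['orientation']; Rt=R.from_quat([x,y,z,w]).as_matrix()
    foot=np.array(s['eef_pos'])+Rt@np.array([0,-.0004,.0726])
    L=B.T@Rt
    print('t %.2f'%s['t'],'eef',s['eef_pos'],'tilt about x,y deg',np.degrees(R.from_matrix(L).as_rotvec())[:3])
    lo=foot+Rt@np.array([0,.012,0])
    print(' foot rel bore (x,y,depth) mm',1000*B.T@(foot-BORE),'lower edge',1000*B.T@(lo-BORE))
    print(' F (nominal tool axes)',B.T@np.array(s['contact_force']),'world torque',s['ft_torque'],'grip',s['grip_width'],s['grip_force'])
if __name__=='__main__': st()
E
python3 st.py
```

```text
t 6.93 eef [0.5991 0.1688 0.1477] tilt about x,y deg [14.969   0.0888 -0.0806]
 foot rel bore (x,y,depth) mm [  1.2798  -3.0239 -17.6785] lower edge [  1.2989   8.5689 -14.5789]
 F (nominal tool axes) [ 0.1178 -0.4237  1.6238] world torque [-0.345  -0.0571  0.027 ] grip 0.01939807200456064 39.96496312553063
```

>>> {"name": "play_rows", "arguments": {"plan": [{"dx": -0.0006, "dy": 0.002, "dz": 0.005, "rx": 0, "ry": 0, "rz": 0, "gripper": 0}, {"dx": -0.0013, "dy": 0.0035, "dz": 0.009, "rx": 0, "ry": 0, "rz": 0, "gripper": 0}, {"dx": -0.0013, "dy": 0.0043, "dz": 0.0108, "rx": 0, "ry": 0, "rz": 0, "gripper": 0}, {"dx": -0.0013, "dy": 0.0043, "dz": 0.0108, "rx": 0, "ry": 0, "rz": 0, "gripper": 0}, {"dx": -0.0013, "dy": 0.0043, "dz": 0.0108, "rx": 0, "ry": 0, "rz": 0, "gripper": 0}, {"dx": -0.0013, "dy": 0.0043, "dz": 0.0108, "rx": 0, "ry": 0, "rz": 0, "gripper": 0}]}}

```text
t: 7.43
eef_pos: [0.5987, 0.1662, 0.1352]
orientation: [-0.126, 0.961, 0.244, -0.032]
contact_force: [-0.2, 0.7, -1.9]
grip_width: 0.0197
grip_force: 40.0
```

```bash
python3 - <<'E'
from st import *
from look import *
st()
ims=[]
for n,(u,v) in dict(scene=(229,222),side=(239,180)).items():
    c=cam(n); ims.append(cv2.resize(c['img'][v-36:v+36,u-36:u+36],(400,400),interpolation=cv2.INTER_CUBIC))
cv2.imwrite('pics/w4.png',np.hstack(ims))
E
```

```text
t 7.43 eef [0.5987 0.1662 0.1352] tilt about x,y deg [14.9928  0.02   -0.0091]
 foot rel bore (x,y,depth) mm [-0.3632 -0.9726 -5.1371] lower edge [-0.3608 10.6189 -2.0327]
 F (nominal tool axes) [ 0.135  -0.7409  1.9299] world torque [-0.413  -0.1048 -0.03  ] grip 0.019713784856628776 39.96492303209379
```

View pics/w4.png

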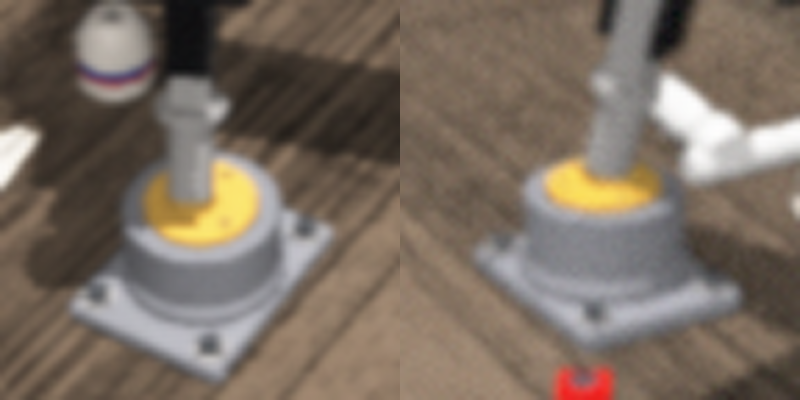

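Both views show the leaning shaft with its lower edge just over the bore. I lower it slowly and watch the force.

>>> {"name": "play_rows", "arguments": {"plan": [{"dx": 0.0002, "dy": 0, "dz": 0.0007, "rx": 0, "ry": 0, "rz": 0, "gripper": 0}, {"dx": 0.0004, "dy": 0, "dz": 0.0014, "rx": 0, "ry": 0, "rz": 0, "gripper": 0}, {"dx": 0.0004, "dy": 0.0001, "dz": 0.002, "rx": 0, "ry": 0, "rz": 0, "gripper": 0}, {"dx": 0.0004, "dy": 0.0001, "dz": 0.0027, "rx": 0, "ry": 0, "rz": 0, "gripper": 0}, {"dx": 0.0004, "dy": 0.0001, "dz": 0.0027, "rx": 0, "ry": 0, "rz": 0, "gripper": 0}, {"dx": 0.0004, "dy": 0.0001, "dz": 0.0027, "rx": 0, "ry": 0, "rz": 0, "gripper": 0}]}}

```text
t: 8.03
eef_pos: [0.5987, 0.1669, 0.1323]
orientation: [-0.127, 0.961, 0.244, -0.032]
contact_force: [0.2, -0.1, -1.3]
grip_width: 0.0199
grip_force: 40.0
```

```bash
python3 st.py
```

```text
t 8.03 eef [0.5987 0.1669 0.1323] tilt about x,y deg [15.0036 -0.002  -0.0003]
 foot rel bore (x,y,depth) mm [-0.1314 -1.5999 -2.2937] lower edge [-0.1314  9.991   0.8129]
 F (nominal tool axes) [0.122  0.2118 1.3331] world torque [-0.3727 -0.1375 -0.015 ] grip 0.019908909790813882 39.96489329030737
```

>>> {"name": "play_rows", "arguments": {"plan": [{"dx": 0.0001, "dy": 0.0001, "dz": 0.0005, "rx": 0, "ry": 0, "rz": 0, "gripper": 0}, {"dx": 0.0001, "dy": 0.0002, "dz": 0.0009, "rx": 0, "ry": 0, "rz": 0, "gripper": 0}, {"dx": 0.0001, "dy": 0.0003, "dz": 0.0013, "rx": 0, "ry": 0, "rz": 0, "gripper": 0}, {"dx": 0.0001, "dy": 0.0003, "dz": 0.0013, "rx": 0, "ry": 0, "rz": 0, "gripper": 0}, {"dx": 0.0001, "dy": 0.0003, "dz": 0.0013, "rx": 0, "ry": 0, "rz": 0, "gripper": 0}]}}

```text
t: 8.45
eef_pos: [0.5988, 0.1669, 0.131]
orientation: [-0.127, 0.961, 0.244, -0.032]
contact_force: [0.4, 0.2, -2.0]
grip_width: 0.02
grip_force: 40.0
```

```bash
python3 st.py
```

```text
t 8.45 eef [0.5988 0.1669 0.131 ] tilt about x,y deg [15.0005  0.003   0.0039]
 foot rel bore (x,y,depth) mm [-0.0092 -1.5806 -0.9946] lower edge [-0.0099 10.0105  2.1113]
 F (nominal tool axes) [ 0.4093 -0.0194  2.0441] world torque [-0.2963 -0.11    0.0019] grip 0.020032808033184493 39.96485548093915
```

The lower edge is 2 mm into the bore with no contact. Next I feel for the +y wall.

>>> {"name": "play_rows", "arguments": {"plan": [{"dx": 0, "dy": 0.0005, "dz": -0.0001, "rx": 0, "ry": 0, "rz": 0, "gripper": 0}, {"dx": 0, "dy": 0.001, "dz": -0.0003, "rx": 0, "ry": 0, "rz": 0, "gripper": 0}, {"dx": 0, "dy": 0.0015, "dz": -0.0004, "rx": 0, "ry": 0, "rz": 0, "gripper": 0}, {"dx": 0, "dy": 0.0019, "dz": -0.0005, "rx": 0, "ry": 0, "rz": 0, "gripper": 0}, {"dx": 0, "dy": 0.0019, "dz": -0.0005, "rx": 0, "ry": 0, "rz": 0, "gripper": 0}]}}

```text
t: 8.87
eef_pos: [0.5998, 0.1652, 0.1311]
orientation: [-0.127, 0.961, 0.244, -0.032]
contact_force: [-0.5, 0.4, -1.2]
grip_width: 0.0197
grip_force: 40.0
```

```bash
python3 st.py
```

```text
t 8.87 eef [0.5998 0.1652 0.1311] tilt about x,y deg [15.005   0.0057  0.0088]
 foot rel bore (x,y,depth) mm [ 0.0156  0.4321 -1.0352] lower edge [ 0.0139 12.0229  2.0717]
 F (nominal tool axes) [-0.2701 -0.6263  1.2046] world torque [-0.3446 -0.1477 -0.0394] grip 0.019718905213333197 39.9647608702071
```

Force still within noise. Another 1 mm.

>>> {"name": "play_rows", "arguments": {"plan": [{"dx": 0, "dy": 0.0003, "dz": -0.0001, "rx": 0, "ry": 0, "rz": 0, "gripper": 0}, {"dx": 0, "dy": 0.0006, "dz": -0.0002, "rx": 0, "ry": 0, "rz": 0, "gripper": 0}, {"dx": 0, "dy": 0.001, "dz": -0.0003, "rx": 0, "ry": 0, "rz": 0, "gripper": 0}, {"dx": 0, "dy": 0.001, "dz": -0.0003, "rx": 0, "ry": 0, "rz": 0, "gripper": 0}, {"dx": 0, "dy": 0.001, "dz": -0.0003, "rx": 0, "ry": 0, "rz": 0, "gripper": 0}]}}

```text
t: 9.28
eef_pos: [0.5999, 0.1648, 0.1311]
orientation: [-0.127, 0.961, 0.244, -0.032]
contact_force: [-0.9, 1.5, -1.5]
grip_width: 0.0198
grip_force: 40.0
```

```bash
python3 st.py
```

```text
t 9.28 eef [0.5999 0.1648 0.1311] tilt about x,y deg [15.049  -0.0074 -0.0202]
 foot rel bore (x,y,depth) mm [-0.0058  0.7382 -1.0712] lower edge [-0.0019 12.3266  2.0446]
 F (nominal tool axes) [-0.0407 -1.7652  1.4586] world torque [0.0572 0.0439 0.016 ] grip 0.019783787112600044 39.96467718388885
```

Wall contact came at y ≈ 12.3 mm, as expected, and the arm is soft. I straighten about the caught edge, to 5° first.

>>> {"name": "play_rows", "arguments": {"plan": [{"dx": 0, "dy": -0.0022, "dz": 0.0005, "rx": -0.33, "ry": 0, "rz": 0, "gripper": 0}, {"dx": 0, "dy": -0.0045, "dz": 0.0011, "rx": -0.67, "ry": 0, "rz": 0, "gripper": 0}, {"dx": 0, "dy": -0.0067, "dz": 0.0016, "rx": -1, "ry": 0, "rz": 0, "gripper": 0}, {"dx": 0, "dy": -0.0087, "dz": 0.0023, "rx": -1.33, "ry": 0, "rz": 0, "gripper": 0}, {"dx": 0, "dy": -0.0108, "dz": 0.003, "rx": -1.67, "ry": 0, "rz": 0, "gripper": 0}, {"dx": 0, "dy": -0.0128, "dz": 0.0037, "rx": -2, "ry": 0, "rz": 0, "gripper": 0}, {"dx": 0, "dy": -0.0128, "dz": 0.0037, "rx": -2, "ry": 0, "rz": 0, "gripper": 0}, {"dx": 0, "dy": -0.0128, "dz": 0.0037, "rx": -2, "ry": 0, "rz": 0, "gripper": 0}]}}

```text
t: 9.95
eef_pos: [0.5939, 0.1762, 0.131]
orientation: [-0.042, 0.968, 0.246, -0.011]
contact_force: [0.5, -0.1, -1.1]
grip_width: 0.0199
grip_force: 40.0
```

```bash
python3 st.py
```

```text
t 9.95 eef [0.5939 0.1762 0.131 ] tilt about x,y deg [ 5.0032  0.0222 -0.0501]
 foot rel bore (x,y,depth) mm [0.1377 0.3602 1.2671] lower edge [ 0.1484 12.3144  2.3136]
 F (nominal tool axes) [0.3986 0.387  1.0951] world torque [-0.1517  0.0279 -0.0446] grip 0.019914868681816064 39.9657347635366
```

>>> {"name": "play_rows", "arguments": {"plan": [{"dx": 0, "dy": -0.0016, "dz": 0.0005, "rx": -0.25, "ry": 0, "rz": 0, "gripper": 0}, {"dx": 0, "dy": -0.0032, "dz": 0.0009, "rx": -0.5, "ry": 0, "rz": 0, "gripper": 0}, {"dx": 0, "dy": -0.0047, "dz": 0.0013, "rx": -0.75, "ry": 0, "rz": 0, "gripper": 0}, {"dx": 0, "dy": -0.0063, "dz": 0.0018, "rx": -1, "ry": 0, "rz": 0, "gripper": 0}, {"dx": 0, "dy": -0.0063, "dz": 0.0018, "rx": -1, "ry": 0, "rz": 0, "gripper": 0}, {"dx": 0, "dy": -0.0063, "dz": 0.0018, "rx": -1, "ry": 0, "rz": 0, "gripper": 0}]}}

```text
t: 10.45
eef_pos: [0.5908, 0.1816, 0.1295]
orientation: [0.001, 0.969, 0.247, 0.0]
contact_force: [0.1, 0.9, -2.1]
grip_width: 0.0199
grip_force: 40.0
```

```bash
python3 st.py
```

```text
t 10.45 eef [0.5908 0.1816 0.1295] tilt about x,y deg [-0.0642  0.0035 -0.0463]
 foot rel bore (x,y,depth) mm [-0.0126  0.624   3.1426] lower edge [-0.0029 12.624   3.1291]
 F (nominal tool axes) [ 0.5127 -0.7966  2.0596] world torque [0.26   0.2206 0.0005] grip 0.019874250402764193 39.96470394311473
```

Upright and 3 mm in. I ease y by -0.4 mm and slide down gently.

>>> {"name": "play_rows", "arguments": {"plan": [{"dx": 0, "dy": -0.0002, "dz": 0, "rx": 0, "ry": 0, "rz": 0, "gripper": 0}, {"dx": 0, "dy": -0.0004, "dz": 0.0005, "rx": 0, "ry": 0, "rz": 0, "gripper": 0}, {"dx": 0, "dy": -0.0004, "dz": 0.001, "rx": 0, "ry": 0, "rz": 0, "gripper": 0}, {"dx": 0, "dy": -0.0004, "dz": 0.002, "rx": 0, "ry": 0, "rz": 0, "gripper": 0}, {"dx": 0, "dy": -0.0004, "dz": 0.003, "rx": 0, "ry": 0, "rz": 0, "gripper": 0}, {"dx": 0, "dy": -0.0004, "dz": 0.004, "rx": 0, "ry": 0, "rz": 0, "gripper": 0}, {"dx": 0, "dy": -0.0004, "dz": 0.004, "rx": 0, "ry": 0, "rz": 0, "gripper": 0}]}}

```text
t: 11.03
eef_pos: [0.5906, 0.1816, 0.1252]
orientation: [0.0, 0.969, 0.246, -0.0]
contact_force: [-0.1, -0.8, -2.5]
grip_width: 0.02
grip_force: 40.0
```

```bash
python3 st.py
```

```text
t 11.03 eef [0.5906 0.1816 0.1252] tilt about x,y deg [-0.0168 -0.0279  0.0185]
 foot rel bore (x,y,depth) mm [-0.2873  0.4411  7.3802] lower edge [-0.2912 12.4411  7.3767]
 F (nominal tool axes) [-0.4932  0.6311  2.511 ] world torque [ 0.0038  0.0638 -0.0145] grip 0.01999635312059379 39.964442329946905
```

>>> {"name": "play_rows", "arguments": {"plan": [{"dx": 0, "dy": 0, "dz": 0.001, "rx": 0, "ry": 0, "rz": 0, "gripper": 0}, {"dx": 0, "dy": 0, "dz": 0.0025, "rx": 0, "ry": 0, "rz": 0, "gripper": 0}, {"dx": 0, "dy": 0, "dz": 0.004, "rx": 0, "ry": 0, "rz": 0, "gripper": 0}, {"dx": 0, "dy": 0, "dz": 0.0055, "rx": 0, "ry": 0, "rz": 0, "gripper": 0}, {"dx": 0, "dy": 0, "dz": 0.007, "rx": 0, "ry": 0, "rz": 0, "gripper": 0}, {"dx": 0, "dy": 0, "dz": 0.0085, "rx": 0, "ry": 0, "rz": 0, "gripper": 0}, {"dx": 0, "dy": 0, "dz": 0.01, "rx": 0, "ry": 0, "rz": 0, "gripper": 0}, {"dx": 0, "dy": 0, "dz": 0.0115, "rx": 0, "ry": 0, "rz": 0, "gripper": 0}, {"dx": 0, "dy": 0, "dz": 0.013, "rx": 0, "ry": 0, "rz": 0, "gripper": 0}, {"dx": 0, "dy": 0, "dz": 0.0145, "rx": 0, "ry": 0, "rz": 0, "gripper": 0}, {"dx": 0, "dy": 0, "dz": 0.015, "rx": 0, "ry": 0, "rz": 0, "gripper": 0}, {"dx": 0, "dy": 0, "dz": 0.015, "rx": 0, "ry": 0, "rz": 0, "gripper": 0}]}}

```text
t: 12.03
eef_pos: [0.5905, 0.182, 0.1104]
orientation: [0.0, 0.969, 0.246, -0.0]
contact_force: [-0.3, 0.5, -1.4]
grip_width: 0.0196
grip_force: 40.0
```

```bash
python3 st.py
```

```text
t 12.03 eef [0.5905 0.182  0.1104] tilt about x,y deg [ 0.0026 -0.0168 -0.0008]
 foot rel bore (x,y,depth) mm [-0.1436  0.0115 22.238 ] lower edge [-0.1434 12.0115 22.2386]
 F (nominal tool axes) [-0.0836 -0.5628  1.4262] world torque [ 0.0503  0.0888 -0.0001] grip 0.01963366633446981 39.96448507765308
```

>>> {"name": "play_rows", "arguments": {"plan": [{"dx": 0, "dy": 0, "dz": 0.001, "rx": 0, "ry": 0, "rz": 0, "gripper": 0}, {"dx": 0, "dy": 0, "dz": 0.0025, "rx": 0, "ry": 0, "rz": 0, "gripper": 0}, {"dx": 0, "dy": 0, "dz": 0.004, "rx": 0, "ry": 0, "rz": 0, "gripper": 0}, {"dx": 0, "dy": 0, "dz": 0.006, "rx": 0, "ry": 0, "rz": 0, "gripper": 0}, {"dx": 0, "dy": 0, "dz": 0.008, "rx": 0, "ry": 0, "rz": 0, "gripper": 0}, {"dx": 0, "dy": 0, "dz": 0.01, "rx": 0, "ry": 0, "rz": 0, "gripper": 0}, {"dx": 0, "dy": 0, "dz": 0.012, "rx": 0, "ry": 0, "rz": 0, "gripper": 0}, {"dx": 0, "dy": 0, "dz": 0.014, "rx": 0, "ry": 0, "rz": 0, "gripper": 0}, {"dx": 0, "dy": 0, "dz": 0.016, "rx": 0, "ry": 0, "rz": 0, "gripper": 0}, {"dx": 0, "dy": 0, "dz": 0.0175, "rx": 0, "ry": 0, "rz": 0, "gripper": 0}, {"dx": 0, "dy": 0, "dz": 0.018, "rx": 0, "ry": 0, "rz": 0, "gripper": 0}, {"dx": 0, "dy": 0, "dz": 0.018, "rx": 0, "ry": 0, "rz": 0, "gripper": 0}]}}

```text
t: 13.03
eef_pos: [0.5905, 0.182, 0.0924]
orientation: [0.0, 0.969, 0.246, -0.0]
contact_force: [0.1, -0.4, -1.0]
grip_width: 0.0195
grip_force: 40.0
```

```bash
python3 st.py
```

```text
t 13.03 eef [0.5905 0.182  0.0924] tilt about x,y deg [ 0.0018 -0.0116  0.0013]
 foot rel bore (x,y,depth) mm [-0.1052  0.0417 40.2055] lower edge [-0.1055 12.0417 40.2059]
 F (nominal tool axes) [-0.0549  0.3851  1.0457] world torque [0.0551 0.0975 0.0018] grip 0.019486242156278158 39.96443701442331
```

Now 3.8 mm at 0.5 mm per row, then feel for the seat.

>>> {"name": "play_rows", "arguments": {"plan": [{"dx": 0, "dy": 0, "dz": 0.0005, "rx": 0, "ry": 0, "rz": 0, "gripper": 0}, {"dx": 0, "dy": 0, "dz": 0.001, "rx": 0, "ry": 0, "rz": 0, "gripper": 0}, {"dx": 0, "dy": 0, "dz": 0.0015, "rx": 0, "ry": 0, "rz": 0, "gripper": 0}, {"dx": 0, "dy": 0, "dz": 0.002, "rx": 0, "ry": 0, "rz": 0, "gripper": 0}, {"dx": 0, "dy": 0, "dz": 0.0025, "rx": 0, "ry": 0, "rz": 0, "gripper": 0}, {"dx": 0, "dy": 0, "dz": 0.003, "rx": 0, "ry": 0, "rz": 0, "gripper": 0}, {"dx": 0, "dy": 0, "dz": 0.0034, "rx": 0, "ry": 0, "rz": 0, "gripper": 0}, {"dx": 0, "dy": 0, "dz": 0.0038, "rx": 0, "ry": 0, "rz": 0, "gripper": 0}, {"dx": 0, "dy": 0, "dz": 0.0038, "rx": 0, "ry": 0, "rz": 0, "gripper": 0}]}}

```text
t: 13.78
eef_pos: [0.5905, 0.182, 0.0887]
orientation: [-0.0, 0.969, 0.246, -0.0]
contact_force: [-0.5, -1.0, -1.6]
grip_width: 0.0196
grip_force: 40.0
```

```bash
python3 st.py
```

```text
t 13.78 eef [0.5905 0.182  0.0887] tilt about x,y deg [ 0.0027 -0.0039 -0.0034]
 foot rel bore (x,y,depth) mm [-0.0741 -0.0278 43.9135] lower edge [-0.0734 11.9722 43.9141]
 F (nominal tool axes) [-0.9138  0.5905  1.5685] world torque [0.0241 0.076  0.0147] grip 0.01962075652159985 39.96447240002453
```

>>> {"name": "play_rows", "arguments": {"plan": [{"dx": 0, "dy": 0, "dz": 0.0003, "rx": 0, "ry": 0, "rz": 0, "gripper": 0}, {"dx": 0, "dy": 0, "dz": 0.0006, "rx": 0, "ry": 0, "rz": 0, "gripper": 0}, {"dx": 0, "dy": 0, "dz": 0.0009, "rx": 0, "ry": 0, "rz": 0, "gripper": 0}, {"dx": 0, "dy": 0, "dz": 0.0012, "rx": 0, "ry": 0, "rz": 0, "gripper": 0}, {"dx": 0, "dy": 0, "dz": 0.0015, "rx": 0, "ry": 0, "rz": 0, "gripper": 0}, {"dx": 0, "dy": 0, "dz": 0.0015, "rx": 0, "ry": 0, "rz": 0, "gripper": 0}, {"dx": 0, "dy": 0, "dz": 0.0015, "rx": 0, "ry": 0, "rz": 0, "gripper": 0}]}}

```text
t: 14.37
eef_pos: [0.5906, 0.182, 0.0875]
orientation: [-0.0, 0.969, 0.246, 0.0]
contact_force: [-0.6, -0.5, 0.1]
grip_width: 0.0197
grip_force: 40.0
```

```bash
python3 st.py
```

```text
t 14.37 eef [0.5906 0.182  0.0875] tilt about x,y deg [0.001 0.009 0.   ]
 foot rel bore (x,y,depth) mm [ 0.0346  0.0242 45.0958] lower edge [ 0.0346 12.0242 45.096 ]
 F (nominal tool axes) [-0.7306  0.1255 -0.1051] world torque [-0.0651  0.2452 -0.0066] grip 0.01970274228090814 39.96479221154004
```

Contact is beginning, since the weight is off the gripper. A slight further press to confirm the seat.

>>> {"name": "play_rows", "arguments": {"plan": [{"dx": 0, "dy": 0, "dz": 0.0003, "rx": 0, "ry": 0, "rz": 0, "gripper": 0}, {"dx": 0, "dy": 0, "dz": 0.0006, "rx": 0, "ry": 0, "rz": 0, "gripper": 0}, {"dx": 0, "dy": 0, "dz": 0.0009, "rx": 0, "ry": 0, "rz": 0, "gripper": 0}, {"dx": 0, "dy": 0, "dz": 0.0009, "rx": 0, "ry": 0, "rz": 0, "gripper": 0}, {"dx": 0, "dy": 0, "dz": 0.0009, "rx": 0, "ry": 0, "rz": 0, "gripper": 0}]}}

```text
t: 14.78
eef_pos: [0.5907, 0.1821, 0.0875]
orientation: [-0.0, 0.969, 0.246, 0.0]
contact_force: [-3.0, -0.9, 6.5]
grip_width: 0.0199
grip_force: 40.0
```

```bash
python3 st.py
```

```text
t 14.78 eef [0.5907 0.1821 0.0875] tilt about x,y deg [0.0049 0.0199 0.0006]
 foot rel bore (x,y,depth) mm [ 0.0904  0.0165 45.1265] lower edge [ 0.0902 12.0165 45.1275]
 F (nominal tool axes) [-3.0345 -0.6348 -6.4945] world torque [-0.2309  0.7693  0.012 ] grip 0.01989959628149645 39.965594317764044
```

It is seated on the collar at depth 45.1 mm with about 8 N. I ease off, open and retreat.

>>> {"name": "play_rows", "arguments": {"plan": [{"dx": 0, "dy": 0, "dz": -0.0006, "rx": 0, "ry": 0, "rz": 0, "gripper": 0}, {"dx": 0, "dy": 0, "dz": -0.0006, "rx": 0, "ry": 0, "rz": 0, "gripper": 0}, {"dx": 0, "dy": 0, "dz": -0.0006, "rx": 0, "ry": 0, "rz": 0, "gripper": 0.3}, {"dx": 0, "dy": 0, "dz": -0.0006, "rx": 0, "ry": 0, "rz": 0, "gripper": 0.5}, {"dx": 0, "dy": 0, "dz": -0.0006, "rx": 0, "ry": 0, "rz": 0, "gripper": 0.7}, {"dx": 0, "dy": 0, "dz": -0.0006, "rx": 0, "ry": 0, "rz": 0, "gripper": 0.7}, {"dx": 0, "dy": 0, "dz": -0.0006, "rx": 0, "ry": 0, "rz": 0, "gripper": 0.7}, {"dx": 0, "dy": 0, "dz": -0.0006, "rx": 0, "ry": 0, "rz": 0, "gripper": 0.7}, {"dx": 0, "dy": 0, "dz": -0.0006, "rx": 0, "ry": 0, "rz": 0, "gripper": 0.7}, {"dx": 0, "dy": 0, "dz": -0.0006, "rx": 0, "ry": 0, "rz": 0, "gripper": 0.7}]}}

```text
t: 15.62
eef_pos: [0.5906, 0.182, 0.0869]
orientation: [0.0, 0.969, 0.246, 0.0]
contact_force: [0.2, -0.4, -0.0]
grip_width: 0.0591
grip_force: 0.0
```

>>> {"name": "play_rows", "arguments": {"plan": [{"dx": 0, "dy": 0, "dz": -0.005, "rx": 0, "ry": 0, "rz": 0, "gripper": 0.7}, {"dx": 0, "dy": 0, "dz": -0.02, "rx": 0, "ry": 0, "rz": 0, "gripper": 0.7}, {"dx": 0, "dy": 0, "dz": -0.04, "rx": 0, "ry": 0, "rz": 0, "gripper": 0.7}, {"dx": 0, "dy": 0, "dz": -0.065, "rx": 0, "ry": 0, "rz": 0, "gripper": 0.7}, {"dx": 0, "dy": 0, "dz": -0.09, "rx": 0, "ry": 0, "rz": 0, "gripper": 0.7}, {"dx": 0, "dy": 0, "dz": -0.11, "rx": 0, "ry": 0, "rz": 0, "gripper": 0.7}, {"dx": 0, "dy": 0, "dz": -0.12, "rx": 0, "ry": 0, "rz": 0, "gripper": 0.7}, {"dx": 0, "dy": 0, "dz": -0.12, "rx": 0, "ry": 0, "rz": 0, "gripper": 0.7}, {"dx": 0, "dy": 0, "dz": -0.12, "rx": 0, "ry": 0, "rz": 0, "gripper": 0.7}]}}

```text
t: 16.37
eef_pos: [0.5904, 0.182, 0.2068]
orientation: [-0.0, 0.969, 0.246, 0.0]
contact_force: [-0.4, -0.2, -0.3]
grip_width: 0.0608
grip_force: 0.0
```

```bash
python3 - <<'E'
from st import *
st()
ims=[]
for n,(u,v) in dict(scene=(229,222),side=(239,180)).items():
    c=cam(n); P=cloud(c); m=(np.hypot(P[...,0]-.59,P[...,1]-.182)<.02)&(P[...,2]>.1)&(P[...,2]<.15)
    print(n,'top z',np.sort(P[m][:,2])[-15:].mean(),P[m].mean(0)); ims.append(cv2.resize(c['img'][v-36:v+36,u-36:u+36],(400,400),interpolation=cv2.INTER_CUBIC))
cv2.imwrite('pics/w5.png',np.hstack(ims))
E
```

```text
t 16.37 eef [0.5904 0.182  0.2068] tilt about x,y deg [ 0.001   0.0065 -0.006 ]
 foot rel bore (x,y,depth) mm [ -0.2143  -0.0454 -74.228 ] lower edge [ -0.213   11.9546 -74.2277]
 F (nominal tool axes) [-0.4321  0.028   0.2739] world torque [-0.0054  0.0954 -0.0158] grip 0.060751377280764726 0.0
scene top z 0.1281456316971537 [0.5872 0.1861 0.1182]
side top z 0.12532761694654668 [0.5894 0.1755 0.1148]
```

View pics/w5.png

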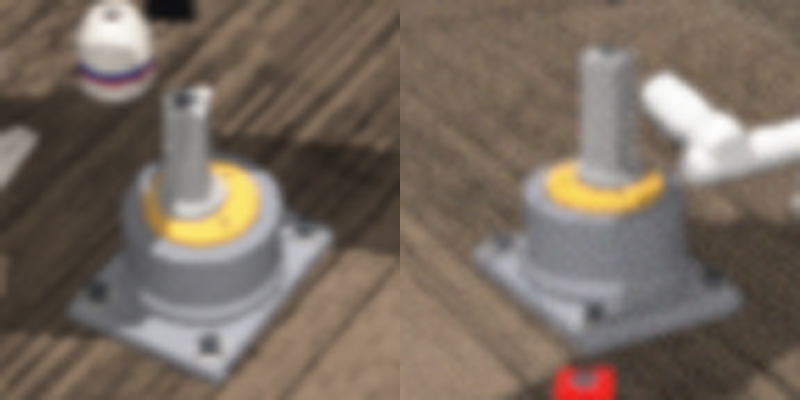

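Both views show the shaft upright with its collar on the bush (crop about 190,200 and 607,175), its top at about 126 mm as expected and the gripper clear. I'm handing in.

```bash
python3 -c "
from station import *
print(hand_in())"
```

```text
the job is handed in; nothing more can be done
None
```

The shaft is home in the bronze bush with its collar seated; the highest reading while fitting was about 8 N. I let go, backed the gripper clear and handed the job in at about 16 s.

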